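# Unclip and open the extinguisher cradle

### The job

Free the fire extinguisher in its service cradle: pull the R-shaped spring clip straight out sideways from the cross-drilled stud, then swing the hold-down bar up by its ball knob until it stands upright or leans back beyond upright. The clip must end up lying flat inside the shallow steel parts tray (before or after opening the bar); leave the extinguisher, the gauge and the brass valve where they are.

Things in the scene. Friction and masses are not known exactly. Their poses are not given: they have to be found in the camera images.
- cradle: Fixed grey cradle, base 200 x 210 x 12 mm. Origin: on the bench, below the middle of the lying tank; z up; y along the tank (+y towards its valve end, where the clip's loop also points); x across it, from ball knob (-x) to the bar's hinge (+x). The tank's top is 95 mm above the bench; hinge cheeks at x +55, y +-31 are 120 mm high.
- stud_hole (a point): Middle of the cross hole of the upright steel stud (18 mm diameter, fixed to the cradle at x -65, y 0). The hole runs along the cradle's y, 7 mm wide, 7.5 mm high, 114.5 mm above the bench; stud top at 133 mm. The stud passes through a slot in the hold-down bar, whose top (112 mm above the bench) is just below the clip: the bar cannot lift while the clip is in.
- clip_loop (a point): Centre of the R-clip's loop: a rigid level ring, 32 mm outer diameter, of plain 5 mm steel wire; clip 100 mm long, 33 to 44 g. Axes as the cradle's while inserted; +y is the way to pull (5 to 12 N as it snaps off). At the start 52 mm in +y and 6.5 mm in -x from the stud's middle, outside the 44 mm wide bar; fingers fit round and 19 mm below it. The leg is out of the stud after 45 mm.
- clip_tip (a point): Free end of the clip's straight leg, 84 mm in -y and 6.5 mm in +x (loop's axes) from the loop centre; at the start 32 mm beyond the stud's middle in the cradle's -y. The leg goes through the hole; the bowed sprung leg runs beside it on the -x side, outside the stud, snapped over it.
- bar (a joint): Hold-down bar's hinge angle, rad: 0 = down (level), 1.57 = upright, 1.9 = end stop, leaning back. Stiff hinge: the bar stays where it is left; lifting takes about 3 to 7 N at the knob.
- bar_knob (a point): Centre of the black ball knob, 30 mm diameter, on the bar's free end, 170 mm from the hinge axis; starts 106 mm above the bench, 115 mm in -x from the cradle's origin. Free all round except for a 10 mm rod towards the bar: a pinch across it along the hinge axis lets the ball turn between the fingers.
- bar_hinge (a point): Middle of the bar's hinge axis, which runs along the cradle's y, at x +55 mm, 106 mm above the bench. The knob goes up and over in an arc about it, from -x towards +x.
- tray: Shallow open tray of plain steel sheet, fixed, outside 180 (x) x 140 (y) x 25 mm high, walls and floor 4 mm. Origin: middle of its underside. It may be left or right of the cradle; a clipboard lies on the other side.
- tank_mid (a point): Middle of the red extinguisher's tank, 80 mm diameter, 230 mm long, lying loose in the cradle's vees (1.7 kg): not to be moved.
- gauge: Loose pressure gauge, 64 mm diameter, 26 mm high, lying face up; bystander. Origin: underside.
- valve: Loose brass valve standing on its 44 mm flange, 68 mm high; bystander. Origin: underside.

How it is judged:
By the outcome, as a careful person would: the job done as asked, in the order asked, and still so for the second after the job is handed in, with the robot touching nothing.
It also fails if it takes over 64 s, if anything falls off the work surface, if the arm or the gripper's body presses on something with over 40 N, if the wrist force passes 120 N, or if a joint passes its speed limit or range.

### The arm

A 7-joint arm with a two-finger parallel gripper is mounted at the origin on the work surface. World frame = base frame: x ahead of the robot, y to its left, z up, the work surface at z = 0. Lengths are in m, angles in rad, forces in N, time in s.
With the tool pointing down it reaches from about 0.4 to 0.875 m from the base axis. Payload 4.4 kg.
Tool frame: the origin (TCP) lies midway between the tips of the shut fingers; the grasp point (between the pads) lies ctrl.pinch_z behind it (ctrl.pinch_z is the distance from the TCP to the grasp point, in m); x points along the fingers, y is the direction in which the jaws open and shut, and the axes are right-handed (so a half turn about x gives the same grasp; the last joint's range is limited). The gripper opens to 85 mm and grips with 20 to 120 N. Pads are 22 mm wide; open, the fingers measure 114 mm over their backs; the gripper's body (76 mm by 85 mm) begins 54 mm behind the grasp point. The pads swing forward as they close: fully open they stand 13 mm farther back than shut.
Start: joints at [-1.267, 0.628, 0.038, 1.517, -0.027, 0.996, -0.02], TCP at [0.235, 0.606, 0.231] pointing down, gripper open.
Joint ranges: [-3.06, 3.06], [-0.37, 2.12], [-1.25, 1.32], [0.18, 2.47], [-1.1, 4.24], [0.23, 1.98], [-2.94, 2.94]. Speed limits (rad/s): [2.57, 2.57, 3.14, 3.14, 3.14, 3.14, 3.14].

### API

Orientations are given as a unit quaternion [x, y, z, w].
In Python, from bench import telemetry, imaging, workorder, ctrl gives the robot as it stands.
- The arm moves only by the shell command python3 -m handwheel 'ROWS' [FORCE]. ROWS is JSON, a list of rows, each an object of numbers: "hand": the finger opening in mm, from 0 to 85.4; "x", "y", "z": the shift along the tool's x, y, z in mm; "roll": the turn about the tool's x in degrees. In form: [{"hand": .., "x": .., "y": .., "z": .., "roll": ..}, ...]. A call has 1 to 20 rows; each row shifts and turns the commanded pose from where the row before left it, along the tool's axes as they then stand; what a row does not reach is not made up. A row lasts 1/10 s, in which the tool goes at most 50 mm and 8.59 degrees, less where a joint would pass 70% of its speed; a pose out of reach is approached as far as the arm can. A call with a gripper value outside its range is refused whole. The fingers move at their own pace and stop on an object; FORCE is the grip in N (left out, the last holds). Time passes only in rows, so rows that do not move let the fingers close. It gives the time, the measured TCP pose, the force and the opening at its end, in the units of the state.
- telemetry.sense(): the state, without advancing time (a new reading comes with each control period).
- imaging.snapshot(name): name is "side" or "top" or "wrist"; returns a dict with "img" (400x640x3 uint8, red, green, blue), "intrinsics" (3x3 intrinsics, pixels), "dist" ([k1, k2, p1, p2, k3] as OpenCV has them; the pictures are not rectified), "cam_to_world" (4x4, takes a point from camera to world coordinates). Camera axes: x right, y up, looking along -z (the intrinsics and any distortion apply to the point x, -y, -z); pixel columns grow to the right and rows downward; lengths in m; the calibration is good to about 2 mm. A picture is of the moment at which its call begins. There is no depth.
- workorder.sign_off(): hands the job in, once; it reports no verdict.
The state is a dict: "time": time; "q": joint angles; "dq": joint speeds; "joint_torque": joint torques, N m; "ee_pos": TCP position; "eef_rot": TCP orientation; "contact_force": force on the tool from outside, world axes, zero at the start; "wrist_torque": the same for the moment, N m; "opening": finger opening in m.
Only numpy, scipy, OpenCV 4.12 (cv2) and the standard library are available. Lean on these libraries where they do the work, as an engineer would, in place of code of your own. Each camera call takes 0.05 s, during which the arm holds its last target.

## Working session

There is one attempt and no reset: what is moved stays moved. The work goes in short steps, Python scripts to look and compute and a shell command to move; the robot and the scene stay as the last step left them, time stands still between calls to the robot, and variables do not carry over. Pictures are saved under pics/ and viewed, and the job is handed in when it is done.

```bash
mkdir -p pics; ls; cat > h.py <<'E'
import numpy as np, cv2
from bench import telemetry, imaging, workorder, ctrl
def snap(n,tag):
    s=imaging.snapshot(n); cv2.imwrite(f'pics/{tag}.png',s['img'][:,:,::-1]); np.savez(f'pics/{tag}.npz',**{k:np.array(v) for k,v in s.items()}); return s
def ray(s,px):
    p=cv2.undistortPoints(np.array([[px]],float),np.array(s['intrinsics'],float),np.array(s['dist'],float))[0,0]
    T=np.array(s['cam_to_world']); d=T[:3,:3]@np.array([p[0],-p[1],-1]); return T[:3,3],d/np.linalg.norm(d)
def onz(s,px,z):
    o,d=ray(s,px); return o+d*(z-o[2])/d[2]
def tri(s1,p1,s2,p2):
    o1,d1=ray(s1,p1);o2,d2=ray(s2,p2)
    A=np.stack([d1,-d2],1);t=np.linalg.lstsq(A,o2-o1,rcond=None)[0]
    a=o1+d1*t[0];b=o2+d2*t[1]; return (a+b)/2,np.linalg.norm(a-b)
def proj(s,P):
    T=np.linalg.inv(np.array(s['cam_to_world'])); p=T[:3,:3]@np.array(P)+T[:3,3]; p=p*[1,-1,-1]
    return cv2.projectPoints(p.reshape(1,3),np.zeros(3),np.zeros(3),np.array(s['intrinsics'],float),np.array(s['dist'],float))[0].ravel()
E
python3 - <<'E'
from h import *
for n in ('side','top','wrist'):
    s=snap(n,n+'0'); print(n,np.round(s['cam_to_world'],3).tolist())
print(telemetry.sense(),ctrl.pinch_z)
E
```

```text
pics
side [[0.996, 0.06, -0.068, 0.49], [-0.09, 0.559, -0.824, -0.871], [-0.012, 0.827, 0.562, 0.705], [0.0, 0.0, 0.0, 1.0]]
top [[0.023, 0.986, -0.164, 0.392], [-1.0, 0.022, -0.005, -0.013], [-0.001, 0.164, 0.986, 1.183], [0.0, 0.0, 0.0, 1.0]]
wrist [[0.361, -0.887, -0.289, 0.16], [0.933, 0.342, 0.113, 0.635], [-0.001, -0.311, 0.95, 0.373], [0.0, 0.0, 0.0, 1.0]]
{'time': 0.15, 'q': array([-1.26680905,  0.62915274,  0.03844426,  1.51814306, -0.02699861,
        0.99626145, -0.01999224]), 'dq': array([ 7.16569216e-04, -1.03453895e-03,  6.36880367e-05, -3.12323778e-03,
        1.32251134e-03,  2.35511481e-04, -1.03918805e-04]), 'joint_torque': array([ 2.30007325e-03, -5.63793254e+01,  1.22845899e+00, -1.93649179e+01,
        1.12373059e-02,  7.39144336e-03,  1.65076835e-05]), 'ee_pos': array([0.23472007, 0.60564022, 0.23058636]), 'eef_rot': array([ 0.12948853,  0.69514712, -0.13049506,  0.69496348]), 'contact_force': array([ 1.09979402,  0.07292884, -0.66908668]), 'wrist_torque': array([-0.01281613,  0.01491633,  0.02693966]), 'opening': 0.08521559932272506} 0.0187
```

View pics/side0.png

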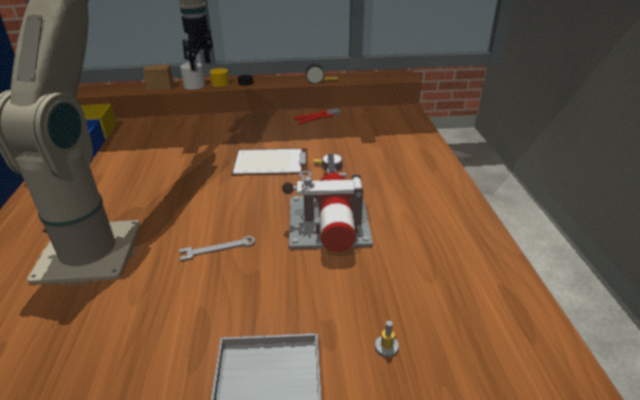

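View pics/top0.png

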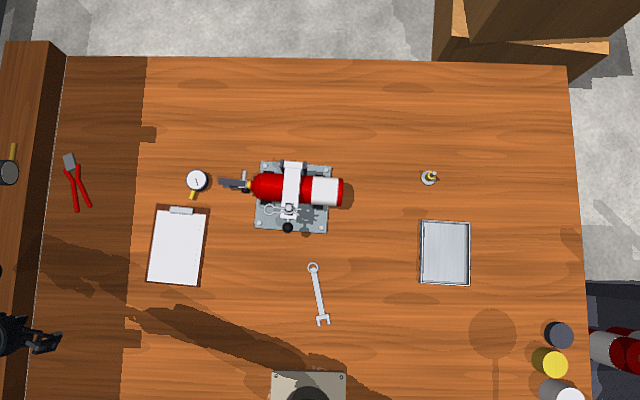

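View pics/wrist0.png

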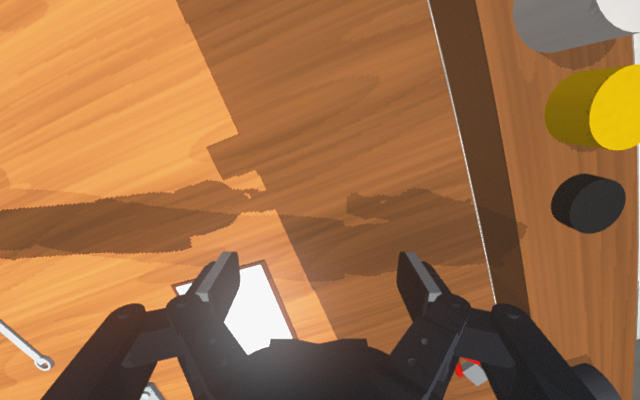

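The top view shows the cradle near (292,195), knob (288,228), clip loop about (268,210) to the left (+y), tray at (445,252), valve (429,177) and gauge (197,181). I'll zoom in for exact pixels.

```bash
python3 - <<'E'
import cv2
t=cv2.imread('pics/top0.png');s=cv2.imread('pics/side0.png')
a=cv2.resize(t[150:245,235:355],None,fx=6,fy=6,interpolation=cv2.INTER_CUBIC);cv2.imwrite('pics/top0z.png',a)
a=cv2.resize(s[145:255,275:385],None,fx=5,fy=5,interpolation=cv2.INTER_CUBIC);cv2.imwrite('pics/side0z.png',a)
E
```

```text
(no output)
```

View pics/top0z.png

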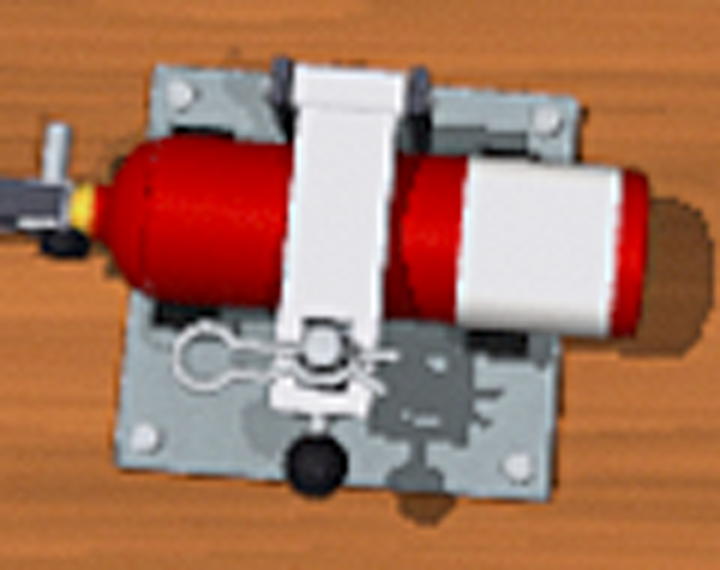

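View pics/side0z.png

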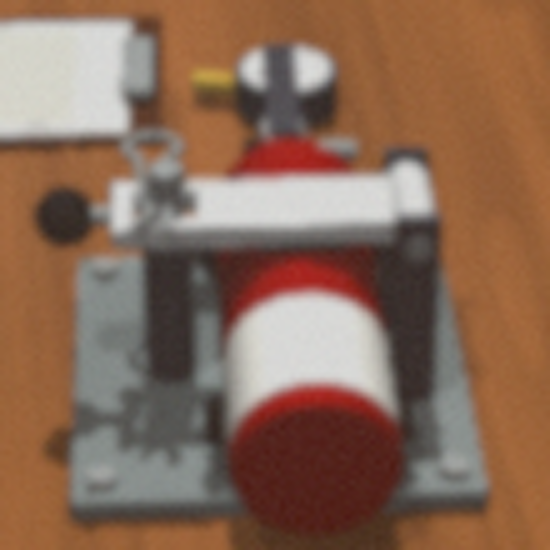

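The zoomed top view puts the base corners at about (155,65), (578,97), (548,498) and (117,468), with the loop centre at (207,357), the knob at (317,463) and the stud top at (323,343), all in zoom pixels.

```bash
python3 - <<'E'
from h import *
S={n:dict(np.load(f'pics/{n}0.npz')) for n in('top','side')}
t=S['top'];z=lambda p:((p[0]+.5)/6-.5+235,(p[1]+.5)/6-.5+150)
C=[onz(t,z(p),.012) for p in [(155,65),(578,97),(548,498),(117,468)]]
c=np.mean(C,0);print('base mid',c,[np.linalg.norm(C[i]-C[i-1]).round(3) for i in range(4)])
x=(C[0]+C[1]-C[2]-C[3]);yaw=np.arctan2(x[1],x[0]);print('yaw',yaw)
y=(C[0]+C[3]-C[1]-C[2]);print(np.arctan2(-y[0],y[1]))
for n,p,h in [('knob',(317,463),.106),('loop',(207,357),.1145),('stud',(323,343),.133)]: print(n,onz(t,z(p),h))
R=np.array([[np.cos(yaw),-np.sin(yaw)],[np.sin(yaw),np.cos(yaw)]])
for n,q in [('knob',(-.115,0)),('loop',(-.0715,.052)),('stud',(-.065,0)),('hinge',(.055,0))]: print('exp',n,c[:2]+R@q)
zs=lambda p:((p[0]+.5)/5-.5+275,(p[1]+.5)/5-.5+145)
print('knob tri',tri(t,z((317,463)),S['side'],zs((63,216))))
print('loop tri',tri(t,z((207,357)),S['side'],zs((152,150))))
for n,p in [('tl',(423,220)),('tr',(470,223)),('br',(469,285)),('bl',(420,283))]: print('tray',n,onz(t,p,.025))
print('valve',onz(t,(429,178),.03),'gauge',onz(t,(197,181),.026))
T=telemetry.sense();from scipy.spatial.transform import Rotation as Ro
print(Ro.from_quat(T['eef_rot']).as_matrix())
E
```

```text
base mid [0.58842921 0.05762028 0.012     ] [np.float64(0.2), np.float64(0.21), np.float64(0.198), np.float64(0.208)]
yaw -0.05177041060358362
-0.051175138658940196
knob [0.48990956 0.06367397 0.106     ]
loop [0.53495779 0.11329742 0.1145    ]
stud [0.53976105 0.06089019 0.133     ]
exp knob [0.47358328 0.06357121]
exp loop [0.51971586 0.11325054]
exp stud [0.52351629 0.06098385]
exp hinge [0.64335552 0.05477418]
knob tri (array([0.4897703 , 0.06361294, 0.10679456]), np.float64(0.0001337445995919236))
loop tri (array([0.53604108, 0.11373106, 0.11110293]), np.float64(0.0012470780508264095))
tray tl [ 0.52514756 -0.31861842  0.025     ]
tray tr [ 0.51930653 -0.45451957  0.025     ]
tray br [ 0.34423692 -0.44545097  0.025     ]
tray bl [ 0.34745329 -0.306964    0.025     ]
valve [ 0.64765986 -0.33743405  0.03      ] gauge [0.62454739 0.33779128 0.026     ]
[[-5.16959768e-04  3.61405758e-01  9.32408500e-01]
 [-1.35145283e-03  9.32407521e-01 -3.61406128e-01]
 [-9.99998953e-01 -1.44693854e-03  6.40566051e-06]]
```

Measured positions agree with the given geometry: knob at 106.8 mm, and stud-to-loop distance 52 mm. First roll 72° so the jaws lie along the cradle's x, then travel to above the loop.

```bash
python3 -m handwheel '[{"hand":85,"roll":8},{"hand":85,"roll":8},{"hand":85,"roll":8},{"hand":85,"roll":8},{"hand":85,"roll":8},{"hand":85,"roll":8},{"hand":85,"roll":8},{"hand":85,"roll":8},{"hand":85,"roll":8},{"hand":85,"y":20,"z":30},{"hand":85,"y":20,"z":30},{"hand":85,"y":20,"z":30},{"hand":85,"y":20,"z":30},{"hand":85,"y":20,"z":30},{"hand":85,"y":20,"z":30},{"hand":85,"y":20,"z":30},{"hand":85,"y":20,"z":30}]' 60
python3 -m handwheel '[{"hand":85,"y":20,"z":30},{"hand":85,"y":20,"z":30},{"hand":85,"y":20,"z":30},{"hand":85,"y":20,"z":30},{"hand":60,"y":20,"z":30},{"hand":55,"y":20,"z":30},{"hand":55,"y":20,"z":20},{"hand":55,"y":20},{"hand":55},{"hand":55}]' 60
cat > st.py <<'E'
from h import *
from scipy.spatial.transform import Rotation as Ro
import sys
T=telemetry.sense();R=Ro.from_quat(T['eef_rot']).as_matrix()
print('t',T['time'],'tcp',T['ee_pos'].round(4),'F',T['contact_force'].round(1),'open',round(T['opening']*1000,1),'q',T['q'].round(2))
print('toolx',R[:,0].round(3),'tooly ang',np.degrees(np.arctan2(R[1,1],R[0,1])).round(2))
if len(sys.argv)>1:
    g=np.array([float(a) for a in sys.argv[1:4]]); print('to go tool mm',(R.T@(g-T['ee_pos'])*1000).round(1))
E
python3 st.py .5355 .1134 .094
python3 -c "
from h import *
s=snap('wrist','w1');print(proj(s,[.5355,.1134,.1145]))"
```

```text
t 0.15 tcp [0.2347 0.6056 0.2306] F [ 1.1  0.1 -0.7] open 85.2 q [-1.27  0.63  0.04  1.52 -0.03  1.   -0.02]
toolx [-0.001 -0.001 -1.   ] tooly ang 68.81
to go tool mm [ 137.1 -350.1  458.3]
[ 99.43834035 468.91333271]schema error: expected keys hand, x, y, z, roll
schema error: expected keys hand, x, y, z, roll
```

View pics/w1.png

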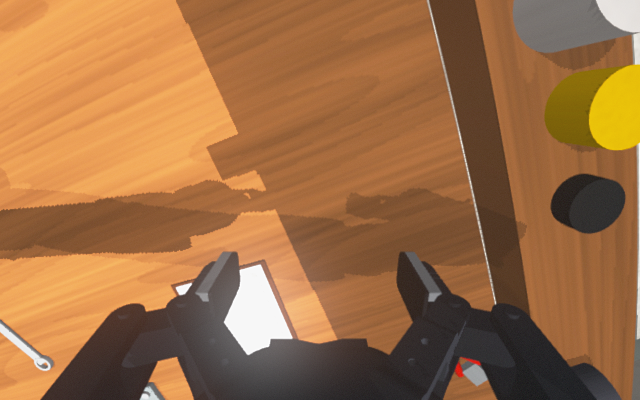

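The picture hasn't changed because nothing moved: each row needs all five keys.

```bash
python3 -m handwheel '[{"hand":85,"x":0,"y":0,"z":0,"roll":8},{"hand":85,"x":0,"y":0,"z":0,"roll":8},{"hand":85,"x":0,"y":0,"z":0,"roll":8},{"hand":85,"x":0,"y":0,"z":0,"roll":8},{"hand":85,"x":0,"y":0,"z":0,"roll":8},{"hand":85,"x":0,"y":0,"z":0,"roll":8},{"hand":85,"x":0,"y":0,"z":0,"roll":8},{"hand":85,"x":0,"y":0,"z":0,"roll":8},{"hand":85,"x":0,"y":0,"z":0,"roll":8},{"hand":85,"x":0,"y":20,"z":30,"roll":0},{"hand":85,"x":0,"y":20,"z":30,"roll":0},{"hand":85,"x":0,"y":20,"z":30,"roll":0},{"hand":85,"x":0,"y":20,"z":30,"roll":0},{"hand":85,"x":0,"y":20,"z":30,"roll":0},{"hand":85,"x":0,"y":20,"z":30,"roll":0},{"hand":85,"x":0,"y":20,"z":30,"roll":0},{"hand":85,"x":0,"y":20,"z":30,"roll":0}]' 60
python3 st.py .5355 .1134 .094
```

```text
time: 1.9
ee_pos: [0.3817, 0.3563, 0.2313]
eef_rot: [0.514, 0.486, -0.514, 0.486]
contact_force: [0.1, -0.3, 0.1]
opening: 0.0849
t 1.9 tcp [0.3817 0.3563 0.2313] F [ 0.1 -0.3  0.1] open 84.9 q [-1.08  0.47  0.4   1.88 -0.24  0.84 -0.61]
toolx [-0.  0. -1.] tooly ang -3.17
to go tool mm [137.3 167.  234.1]
```

```bash
python3 -m handwheel '[{"hand":85,"x":0,"y":20,"z":30,"roll":0},{"hand":85,"x":0,"y":20,"z":30,"roll":0},{"hand":85,"x":0,"y":20,"z":30,"roll":0},{"hand":60,"x":0,"y":20,"z":30,"roll":0},{"hand":55,"x":0,"y":20,"z":30,"roll":0},{"hand":55,"x":0,"y":20,"z":30,"roll":0},{"hand":55,"x":0,"y":20,"z":30,"roll":0},{"hand":55,"x":0,"y":20,"z":20,"roll":0},{"hand":55,"x":0,"y":4,"z":0,"roll":0},{"hand":55,"x":0,"y":0,"z":0,"roll":0},{"hand":55,"x":0,"y":0,"z":0,"roll":0}]' 60
python3 st.py .5355 .1134 .094
python3 -c "
from h import *
s=snap('wrist','w2');print(proj(s,[.5355,.1134,.1145]))"
```

```text
time: 3.0
ee_pos: [0.5314, 0.12, 0.231]
eef_rot: [-0.513, -0.487, 0.514, -0.486]
contact_force: [-0.6, -0.0, -0.1]
opening: 0.0551
t 3.0 tcp [0.5314 0.12   0.231 ] F [-0.6 -0.  -0.1] open 55.1 q [-0.54  0.5   0.4   1.82 -0.25  0.87 -0.08]
toolx [-0.001  0.001 -1.   ] tooly ang -3.1
to go tool mm [137.    4.6   6.5]
[323.07762163 201.61937036]
```

View pics/w2.png

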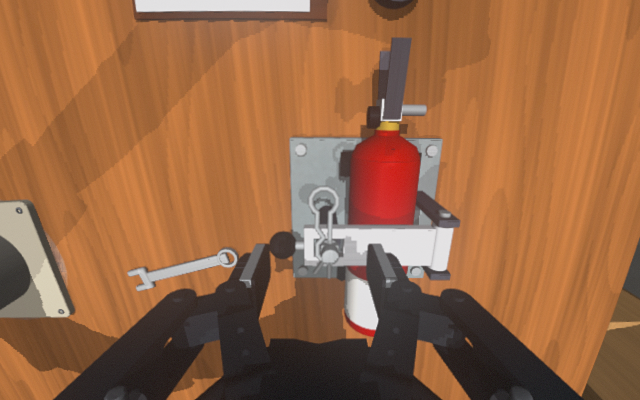

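The wrist view shows the ring at (323,201), exactly where the measured loop projects (323,202). Descend and grip.

```bash
python3 -m handwheel '[{"hand":48,"x":20,"y":2.5,"z":3.5,"roll":0},{"hand":48,"x":30,"y":2,"z":3,"roll":0},{"hand":48,"x":30,"y":0,"z":0,"roll":0},{"hand":48,"x":25,"y":0,"z":0,"roll":0},{"hand":48,"x":15,"y":0,"z":0,"roll":0},{"hand":48,"x":10,"y":0,"z":0,"roll":0},{"hand":48,"x":7,"y":0,"z":0,"roll":0},{"hand":48,"x":0,"y":0,"z":0,"roll":0},{"hand":48,"x":0,"y":0,"z":0,"roll":0}]' 60
python3 st.py .5355 .1134 .094
python3 -c "
from h import *
snap('wrist','w3')"
```

```text
time: 3.95
ee_pos: [0.5368, 0.1123, 0.0949]
eef_rot: [0.514, 0.486, -0.513, 0.486]
contact_force: [-0.1, 0.2, 0.0]
opening: 0.0482
t 3.95 tcp [0.5368 0.1123 0.0949] F [-0.1  0.2  0. ] open 48.2 q [-0.45  0.7   0.29  1.93 -0.36  0.56  0.03]
toolx [ 0.001  0.    -1.   ] tooly ang -3.17
to go tool mm [ 0.9 -1.3 -1. ]
```

View pics/w3.png

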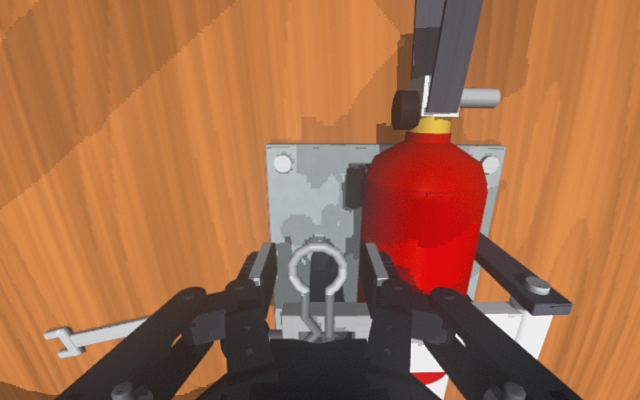

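The ring at (318,270) is centred between the pads. Close on it, then pull along −tool z (+y).

```bash
python3 -m handwheel '[{"hand":25,"x":0,"y":-0.5,"z":0,"roll":0},{"hand":20,"x":0,"y":0,"z":0,"roll":0},{"hand":20,"x":0,"y":0,"z":0,"roll":0},{"hand":20,"x":0,"y":0,"z":0,"roll":0},{"hand":20,"x":0,"y":0,"z":0,"roll":0},{"hand":20,"x":0,"y":0,"z":0,"roll":0}]' 70
python3 st.py
python3 -m handwheel '[{"hand":20,"x":0,"y":0,"z":-3,"roll":0},{"hand":20,"x":0,"y":0,"z":-4,"roll":0},{"hand":20,"x":0,"y":0,"z":-5,"roll":0}]' 70
python3 st.py
python3 -c "
from h import *
snap('wrist','w4')"
```

```text
time: 4.6
ee_pos: [0.5362, 0.1122, 0.0945]
eef_rot: [0.514, 0.486, -0.513, 0.486]
contact_force: [0.5, 1.3, 2.9]
opening: 0.0279
t 4.6 tcp [0.5362 0.1122 0.0945] F [0.5 1.3 2.9] open 27.9 q [-0.45  0.7   0.29  1.93 -0.36  0.56  0.03]
toolx [ 0.001  0.    -1.   ] tooly ang -3.19
time: 4.9
ee_pos: [0.5358, 0.1185, 0.094]
eef_rot: [-0.512, -0.484, 0.517, -0.486]
contact_force: [-2.1, -18.5, 3.9]
opening: 0.0279
t 4.9 tcp [0.5358 0.1185 0.094 ] F [ -2.1 -18.5   3.9] open 27.9 q [-0.47  0.7   0.3   1.92 -0.35  0.57  0.01]
toolx [-0.002 -0.007 -1.   ] tooly ang -3.39
```

View pics/w4.png

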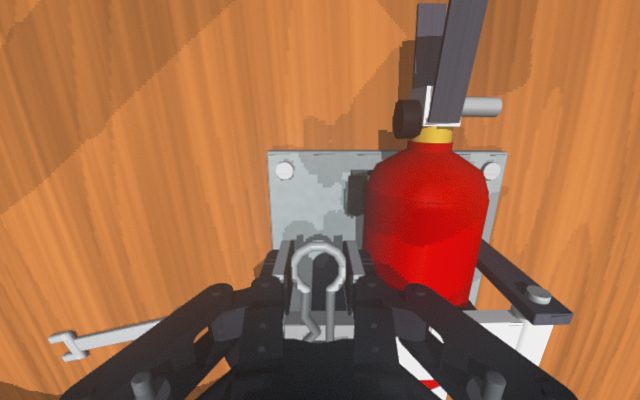

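The pads hold the ring at (318,268). The clip is resisting the pull with 18 N and the TCP lags, so keep pulling gently.

```bash
python3 -m handwheel '[{"hand":20,"x":0,"y":0,"z":-4,"roll":0},{"hand":20,"x":0,"y":0,"z":-4,"roll":0}]' 90
python3 st.py
python3 -c "
from h import *
snap('wrist','w5');snap('top','t5')
import cv2
cv2.imwrite('pics/t5z.png',cv2.resize(cv2.imread('pics/t5.png')[150:245,235:355],None,fx=6,fy=6,interpolation=cv2.INTER_CUBIC))"
```

```text
time: 5.15
ee_pos: [0.5362, 0.1291, 0.0938]
eef_rot: [-0.513, -0.485, 0.516, -0.486]
contact_force: [-0.5, -6.7, 1.5]
opening: 0.0268
t 5.15 tcp [0.5362 0.1291 0.0938] F [-0.5 -6.7  1.5] open 26.8 q [-0.48  0.71  0.3   1.92 -0.36  0.57 -0.  ]
toolx [-0.002 -0.004 -1.   ] tooly ang -3.34
```

View pics/w5.png

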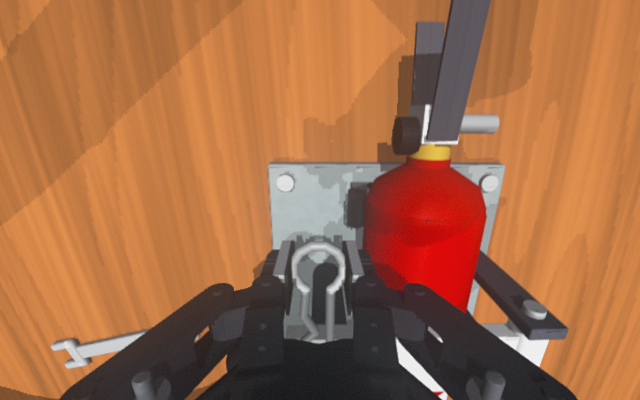

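View pics/t5z.png

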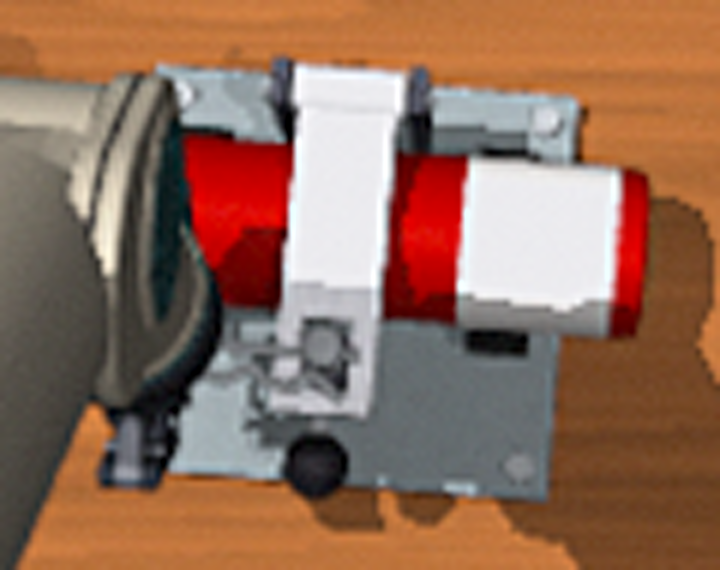

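The ring stays fixed in the jaws at (318,268), and the top view shows the bow now beside the stud, so the clip is following. Continue the straight pull.

```bash
python3 -m handwheel '[{"hand":20,"x":0,"y":0,"z":-6,"roll":0},{"hand":20,"x":0,"y":0,"z":-8,"roll":0},{"hand":20,"x":0,"y":0,"z":-8,"roll":0},{"hand":20,"x":0,"y":0,"z":-8,"roll":0},{"hand":20,"x":0,"y":0,"z":-8,"roll":0},{"hand":20,"x":0,"y":0,"z":-8,"roll":0},{"hand":20,"x":0,"y":0,"z":0,"roll":0},{"hand":20,"x":0,"y":0,"z":0,"roll":0}]' 90
python3 st.py
python3 -c "
from h import *
snap('wrist','w6');snap('top','t6')
import cv2
cv2.imwrite('pics/t6z.png',cv2.resize(cv2.imread('pics/t6.png')[150:245,235:355],None,fx=6,fy=6,interpolation=cv2.INTER_CUBIC))"
```

```text
time: 6.05
ee_pos: [0.5395, 0.1781, 0.0943]
eef_rot: [-0.514, -0.486, 0.514, -0.486]
contact_force: [-0.2, 0.2, -0.6]
opening: 0.0272
t 6.05 tcp [0.5395 0.1781 0.0943] F [-0.2  0.2 -0.6] open 27.2 q [-0.57  0.72  0.31  1.87 -0.37  0.6  -0.08]
toolx [-0. -0. -1.] tooly ang -3.16
```

View pics/w6.png

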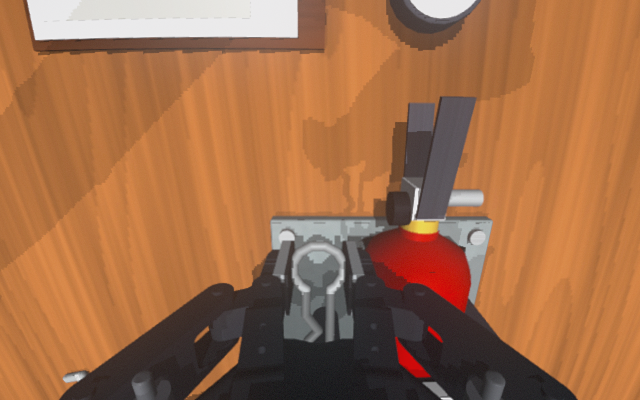

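View pics/t6z.png

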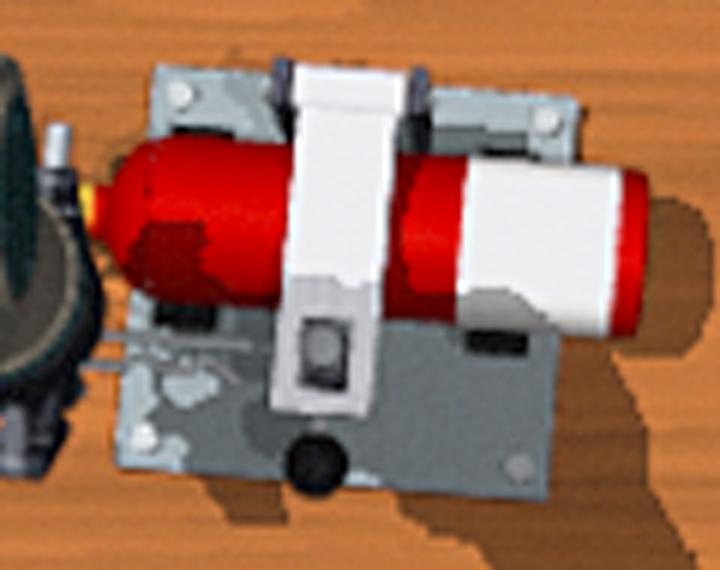

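The clip is fully out: legs visible left of the bar, tip at zoom (252,347), still level. Lift, then carry to the tray.

```bash
python3 -c "
from h import *
s=dict(np.load('pics/t6.npz'))
print('tip',onz(s,((252.5)/6-.5+235,(347.5)/6-.5+150),.1145))"
python3 -m handwheel '[{"hand":20,"x":-15,"y":0,"z":0,"roll":0},{"hand":20,"x":-30,"y":0,"z":0,"roll":0},{"hand":20,"x":-30,"y":0,"z":0,"roll":0},{"hand":20,"x":-30,"y":0,"z":0,"roll":0},{"hand":20,"x":-30,"y":-2,"z":10,"roll":0},{"hand":20,"x":-10,"y":-4,"z":20,"roll":0},{"hand":20,"x":0,"y":-4,"z":30,"roll":0},{"hand":20,"x":0,"y":-4,"z":30,"roll":0},{"hand":20,"x":0,"y":-4,"z":30,"roll":0},{"hand":20,"x":0,"y":-4,"z":30,"roll":0},{"hand":20,"x":0,"y":-4,"z":30,"roll":0},{"hand":20,"x":0,"y":-4,"z":30,"roll":0},{"hand":20,"x":0,"y":-4,"z":30,"roll":0},{"hand":20,"x":0,"y":-4,"z":30,"roll":0},{"hand":20,"x":0,"y":-4,"z":30,"roll":0},{"hand":20,"x":0,"y":-4,"z":30,"roll":0},{"hand":20,"x":0,"y":-4,"z":30,"roll":0}]' 90
python3 st.py .436 -.347 .12
```

```text
tip [0.53987011 0.09355192 0.1145    ]
time: 7.85
ee_pos: [0.4676, -0.1808, 0.2386]
eef_rot: [-0.514, -0.486, 0.515, -0.485]
contact_force: [0.3, 0.1, -0.3]
opening: 0.0268
t 7.85 tcp [ 0.4676 -0.1808  0.2386] F [ 0.3  0.1 -0.3] open 26.8 q [ 0.    0.44  0.44  1.92 -0.25  0.84  0.52]
toolx [-0.002  0.    -1.   ] tooly ang -3.29
to go tool mm [118.6 -21.8 167.8]
```

```bash
python3 -m handwheel '[{"hand":20,"x":0,"y":-4,"z":30,"roll":0},{"hand":20,"x":0,"y":-4,"z":30,"roll":0},{"hand":20,"x":10,"y":-4,"z":30,"roll":0},{"hand":20,"x":20,"y":-4,"z":30,"roll":0},{"hand":20,"x":30,"y":-3,"z":27,"roll":0},{"hand":20,"x":30,"y":0,"z":14,"roll":0},{"hand":20,"x":28,"y":0,"z":0,"roll":0},{"hand":20,"x":0,"y":0,"z":0,"roll":0},{"hand":20,"x":0,"y":0,"z":0,"roll":0}]' 90
python3 st.py .436 -.347 .02
python3 -c "
from h import *
snap('side','s7');snap('top','t7');snap('wrist','w7')
import cv2
a=cv2.imread('pics/t7.png')[180:300,380:520];b=cv2.imread('pics/s7.png')[230:400,170:370]
cv2.imwrite('pics/t7z.png',cv2.resize(a,None,fx=5,fy=5,interpolation=cv2.INTER_CUBIC));cv2.imwrite('pics/s7z.png',cv2.resize(b,None,fx=3,fy=3,interpolation=cv2.INTER_CUBIC))"
```

```text
time: 8.75
ee_pos: [0.4404, -0.3385, 0.121]
eef_rot: [-0.514, -0.486, 0.514, -0.485]
contact_force: [0.9, -0.8, -1.1]
opening: 0.0272
t 8.75 tcp [ 0.4404 -0.3385  0.121 ] F [ 0.9 -0.8 -1.1] open 27.2 q [ 0.38  0.67  0.35  1.89 -0.36  0.64  0.89]
toolx [-0.002  0.001 -1.   ] tooly ang -3.26
to go tool mm [101.   -3.7   8.8]
```

View pics/s7z.png

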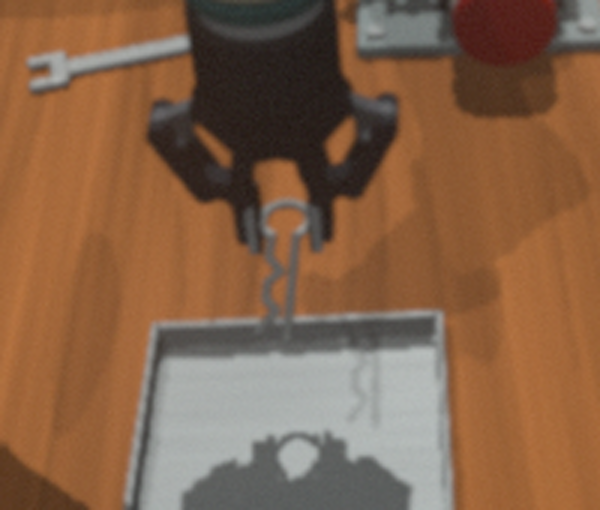

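View pics/t7z.png

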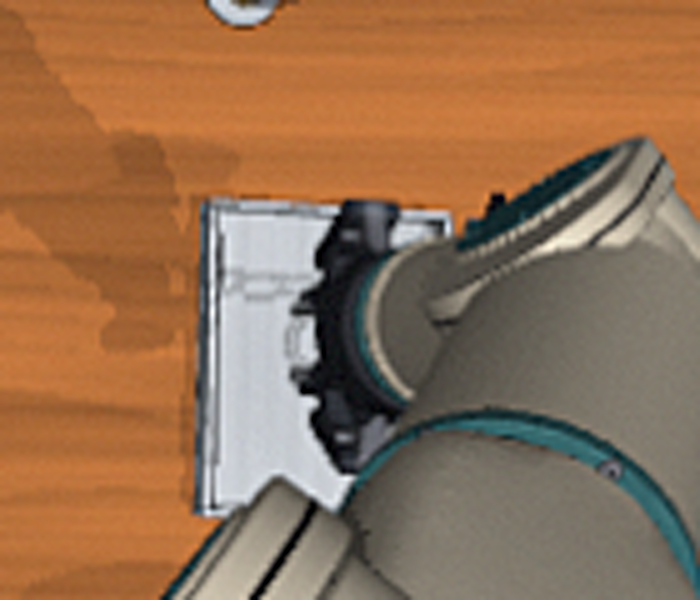

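View pics/w7.png

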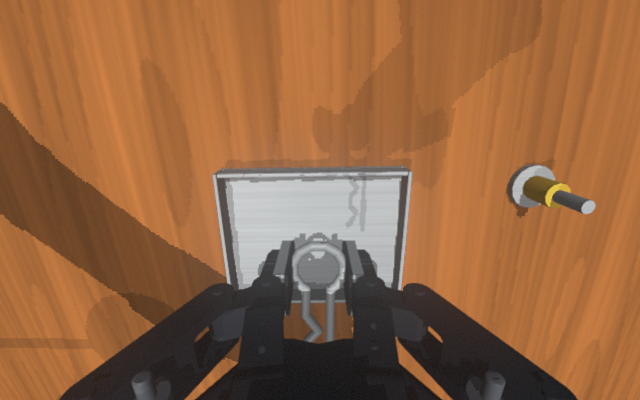

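The clip is level in the grip and hangs over the tray in the side view. Check tip height numerically, then lower.

```bash
python3 -c "
from h import *
s=dict(np.load('pics/s7.npz'))
for z in (.14,.125,.11): print(z,proj(s,[.442,-.4228,z]))
print('seen tip',(170+288/3,230+338/3)); print('tray',[proj(s,p).round() for p in ([.525,-.3186,.025],[.3475,-.307,.025])],'seen',(170+440/3,230+314/3),(170+156/3,230+325/3))"
python3 -m handwheel '[{"hand":20,"x":20,"y":-3.5,"z":8.5,"roll":0},{"hand":20,"x":25,"y":0,"z":0,"roll":0},{"hand":20,"x":25,"y":0,"z":0,"roll":0},{"hand":20,"x":20,"y":0,"z":0,"roll":0},{"hand":20,"x":10,"y":0,"z":0,"roll":0},{"hand":20,"x":5,"y":0,"z":0,"roll":0},{"hand":20,"x":4,"y":0,"z":0,"roll":0},{"hand":20,"x":0,"y":0,"z":0,"roll":0}]' 90
python3 st.py .436 -.347 .008
python3 -c "
from h import *
snap('side','s8')
import cv2
b=cv2.imread('pics/s8.png')[230:400,170:370]
cv2.imwrite('pics/s8z.png',cv2.resize(b,None,fx=3,fy=3,interpolation=cv2.INTER_CUBIC))"
```

```text
0.14 [265.10300744 344.01147418]
0.125 [265.89699989 350.26324624]
0.11 [266.67219101 356.35699753]
seen tip (266.0, 342.6666666666667)
tray [array([315., 334.]), array([220., 337.])] seen (316.66666666666663, 334.6666666666667) (222.0, 338.3333333333333)
time: 9.7
ee_pos: [0.4381, -0.3469, 0.0128]
eef_rot: [0.514, 0.486, -0.514, 0.486]
contact_force: [0.4, -0.0, -0.9]
opening: 0.0272
t 9.7 tcp [ 0.4381 -0.3469  0.0128] F [ 0.4 -0.  -0.9] open 27.2 q [ 0.47  0.84  0.23  1.93 -0.44  0.42  0.98]
toolx [ 0.001 -0.001 -1.   ] tooly ang -3.18
to go tool mm [ 4.8 -2.1  0.2]
```

View pics/s8z.png

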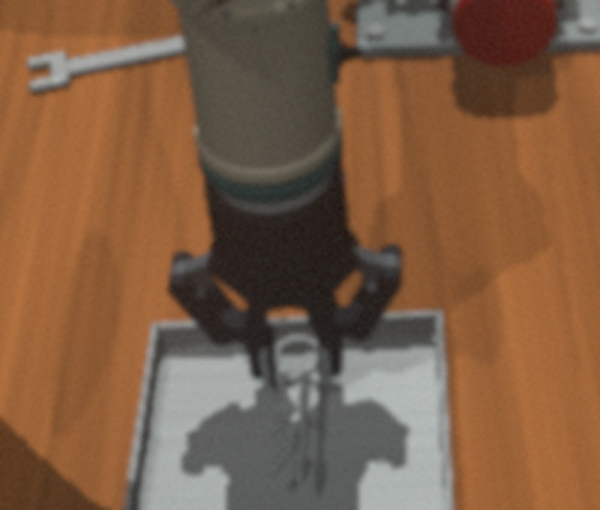

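The tip is at (266,343) against (265,344) predicted for level. In the new view the clip is in the tray between the walls. Lower a little more, open just enough, and back off.

```bash
python3 -m handwheel '[{"hand":20,"x":3,"y":0,"z":0,"roll":0},{"hand":20,"x":2,"y":0,"z":0,"roll":0},{"hand":20,"x":0,"y":0,"z":0,"roll":0}]' 90
python3 st.py
python3 -m handwheel '[{"hand":38,"x":0,"y":0,"z":0,"roll":0},{"hand":44,"x":0,"y":0,"z":0,"roll":0},{"hand":46,"x":0,"y":0,"z":0,"roll":0},{"hand":46,"x":0,"y":0,"z":0,"roll":0},{"hand":46,"x":-10,"y":0,"z":0,"roll":0},{"hand":46,"x":-25,"y":0,"z":0,"roll":0},{"hand":46,"x":-40,"y":0,"z":0,"roll":0},{"hand":46,"x":-40,"y":0,"z":0,"roll":0},{"hand":46,"x":-40,"y":0,"z":0,"roll":0},{"hand":46,"x":-40,"y":0,"z":0,"roll":0},{"hand":46,"x":-20,"y":0,"z":0,"roll":0}]' 40
python3 st.py .4899 .0637 .24
python3 -c "
from h import *
snap('side','s9');snap('wrist','w9')
import cv2
b=cv2.imread('pics/s9.png')[230:400,170:370]
cv2.imwrite('pics/s9z.png',cv2.resize(b,None,fx=3,fy=3,interpolation=cv2.INTER_CUBIC))"
```

```text
time: 10.05
ee_pos: [0.4377, -0.3466, 0.0072]
eef_rot: [0.514, 0.486, -0.514, 0.486]
contact_force: [1.0, -0.1, -1.3]
opening: 0.0274
t 10.05 tcp [ 0.4377 -0.3466  0.0072] F [ 1.  -0.1 -1.3] open 27.4 q [ 0.47  0.85  0.23  1.93 -0.44  0.41  0.98]
toolx [-0.  0. -1.] tooly ang -3.19
time: 11.15
ee_pos: [0.4386, -0.3478, 0.2267]
eef_rot: [0.514, 0.484, -0.513, 0.488]
contact_force: [-0.5, -0.7, -0.7]
opening: 0.0461
t 11.15 tcp [ 0.4386 -0.3478  0.2267] F [-0.5 -0.7 -0.7] open 46.1 q [ 0.34  0.53  0.43  1.79 -0.28  0.87  0.84]
toolx [ 0.005 -0.003 -1.   ] tooly ang -3.21
to go tool mm [ -14.5   28.2 -413.7]
```

View pics/s9z.png

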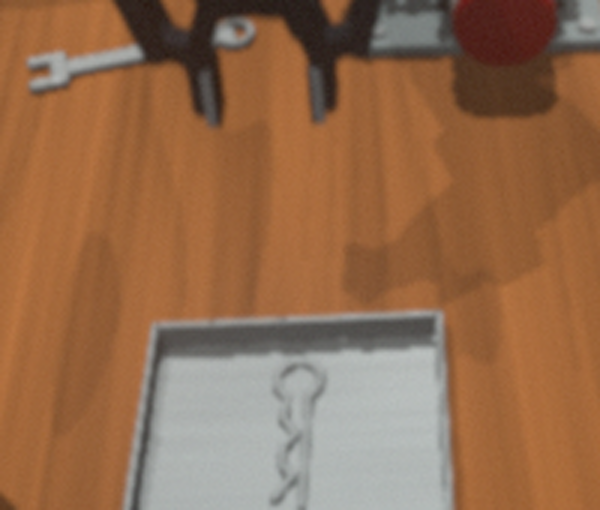

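View pics/w9.png

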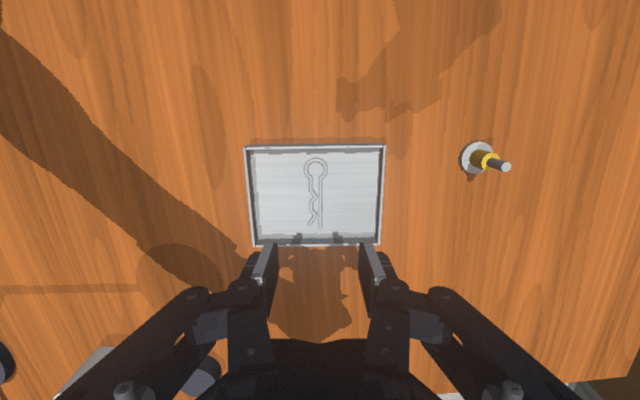

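The clip lies flat on the tray floor, well inside the walls: loop at (316,168), tip end at (318,226), walls at columns 250–383 in the wrist view. Now go to the knob, turning the jaws along the hinge axis.

```bash
python3 -m handwheel '[{"hand":60,"x":-2,"y":2,"z":-15,"roll":0},{"hand":60,"x":-2,"y":2,"z":-30,"roll":0},{"hand":60,"x":-2,"y":2,"z":-30,"roll":0},{"hand":60,"x":-2,"y":2,"z":-30,"roll":0},{"hand":60,"x":-2,"y":2,"z":-30,"roll":0},{"hand":60,"x":-2,"y":2,"z":-30,"roll":0},{"hand":60,"x":-2,"y":2,"z":-30,"roll":0},{"hand":60,"x":0,"y":2,"z":-30,"roll":0},{"hand":60,"x":0,"y":2,"z":-30,"roll":0},{"hand":60,"x":0,"y":2,"z":-30,"roll":0},{"hand":60,"x":0,"y":2,"z":-30,"roll":0},{"hand":60,"x":0,"y":2,"z":-30,"roll":0},{"hand":60,"x":0,"y":2,"z":-30,"roll":0},{"hand":60,"x":0,"y":2,"z":-30,"roll":0},{"hand":60,"x":0,"y":0,"z":-9,"roll":0}]' 40
python3 -m handwheel '[{"hand":60,"x":0,"y":0,"z":0,"roll":-8},{"hand":60,"x":0,"y":0,"z":0,"roll":-8},{"hand":60,"x":0,"y":0,"z":0,"roll":-8},{"hand":60,"x":0,"y":0,"z":0,"roll":-8},{"hand":60,"x":0,"y":0,"z":0,"roll":-8},{"hand":60,"x":0,"y":0,"z":0,"roll":-8},{"hand":60,"x":0,"y":0,"z":0,"roll":-8},{"hand":60,"x":0,"y":0,"z":0,"roll":-8},{"hand":60,"x":0,"y":0,"z":0,"roll":-8},{"hand":60,"x":0,"y":0,"z":0,"roll":-8},{"hand":60,"x":0,"y":0,"z":0,"roll":-8},{"hand":60,"x":0,"y":0,"z":0,"roll":-2},{"hand":60,"x":0,"y":0,"z":0,"roll":0}]' 40
python3 st.py .4899 .0637 .094
python3 -c "
from h import *
s=snap('wrist','w10');print(proj(s,[.4899,.0637,.106]))"
```

```text
time: 12.75
ee_pos: [0.4871, 0.0698, 0.2348]
eef_rot: [-0.512, -0.489, 0.513, -0.486]
contact_force: [-0.1, 0.8, -0.4]
opening: 0.0603
time: 14.05
ee_pos: [0.4879, 0.0647, 0.2357]
eef_rot: [0.02, 0.707, -0.021, 0.706]
contact_force: [-0.1, 0.2, 0.1]
opening: 0.0598
t 14.05 tcp [0.4879 0.0647 0.2357] F [-0.1  0.2  0.1] open 59.8 q [-0.2   0.4   0.01  1.94 -0.01  0.8   1.33]
toolx [-0.002 -0.    -1.   ] tooly ang 86.68
to go tool mm [141.7  -0.8   2.3]
[317.04142055 194.01530724]
```

View pics/w10.png

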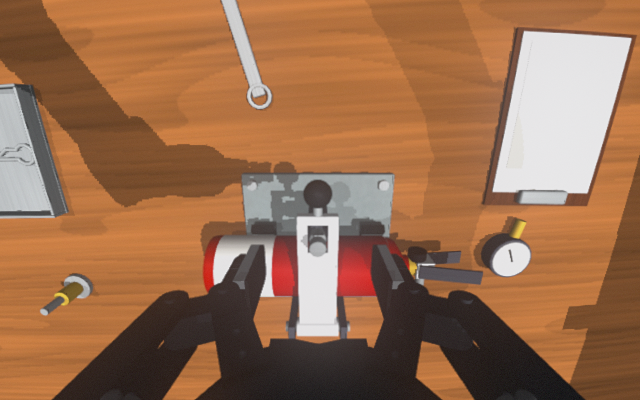

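The knob at (317,195) matches the prediction (317,194). Descend and pinch.

```bash
python3 -m handwheel '[{"hand":52,"x":20,"y":-0.8,"z":2.3,"roll":0},{"hand":52,"x":35,"y":0,"z":0,"roll":0},{"hand":52,"x":35,"y":0,"z":0,"roll":0},{"hand":52,"x":25,"y":0,"z":0,"roll":0},{"hand":52,"x":15,"y":0,"z":0,"roll":0},{"hand":52,"x":10,"y":0,"z":0,"roll":0},{"hand":52,"x":2,"y":0,"z":0,"roll":0},{"hand":52,"x":0,"y":0,"z":0,"roll":0}]' 40
python3 -m handwheel '[{"hand":35,"x":0,"y":0,"z":0,"roll":0},{"hand":15,"x":0,"y":0,"z":0,"roll":0},{"hand":15,"x":0,"y":0,"z":0,"roll":0},{"hand":15,"x":0,"y":0,"z":0,"roll":0},{"hand":15,"x":0,"y":0,"z":0,"roll":0}]' 40
python3 st.py .4899 .0637 .094
python3 -c "
from h import *
s=snap('wrist','w11')"
```

```text
time: 14.9
ee_pos: [0.4911, 0.0642, 0.0944]
eef_rot: [0.02, 0.707, -0.02, 0.707]
contact_force: [-0.4, 0.3, -0.1]
opening: 0.052
time: 15.4
ee_pos: [0.4916, 0.0637, 0.0954]
eef_rot: [0.02, 0.706, -0.02, 0.707]
contact_force: [-1.7, -1.5, 5.4]
opening: 0.0277
t 15.4 tcp [0.4916 0.0637 0.0954] F [-1.7 -1.5  5.4] open 27.7 q [-0.19  0.63  0.    2.06 -0.    0.45  1.33]
toolx [ 0.002 -0.    -1.   ] tooly ang 86.78
to go tool mm [ 1.4 -0.1 -1.7]
```

View pics/w11.png

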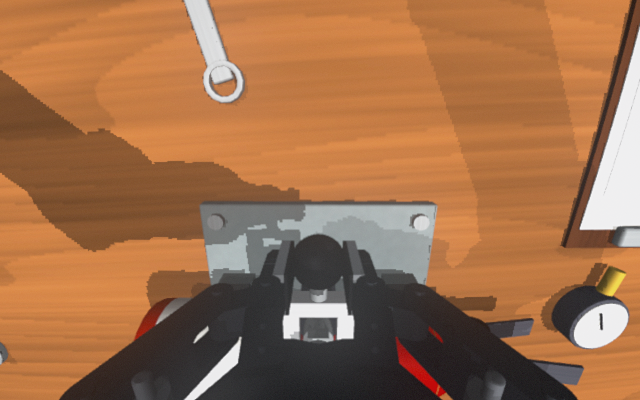

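The knob sits centred between the pads at (318,262). Swing along the 170 mm arc, first half.

```bash
python3 -m handwheel '[{"hand":15,"x":-14.8,"y":0,"z":0.7,"roll":0},{"hand":15,"x":-14.7,"y":0,"z":1.9,"roll":0},{"hand":15,"x":-14.5,"y":0,"z":3.2,"roll":0},{"hand":15,"x":-14.1,"y":0,"z":4.5,"roll":0},{"hand":15,"x":-13.7,"y":0,"z":5.7,"roll":0},{"hand":15,"x":-13.2,"y":0,"z":6.8,"roll":0},{"hand":15,"x":-12.5,"y":0,"z":8,"roll":0},{"hand":15,"x":-11.8,"y":0,"z":9,"roll":0}]' 40
python3 st.py .6215 .0567 .204
python3 -c "
from h import *
s=snap('side','s12')
import cv2
cv2.imwrite('pics/s12z.png',cv2.resize(cv2.imread('pics/s12.png')[105:255,255:405],None,fx=4,fy=4,interpolation=cv2.INTER_CUBIC))"
```

```text
time: 16.25
ee_pos: [0.5308, 0.0614, 0.2037]
eef_rot: [0.02, 0.707, -0.02, 0.707]
contact_force: [3.4, -1.8, -9.7]
opening: 0.0273
t 16.25 tcp [0.5308 0.0614 0.2037] F [ 3.4 -1.8 -9.7] open 27.3 q [-0.17  0.5   0.01  1.87 -0.01  0.77  1.35]
toolx [-0.    -0.001 -1.   ] tooly ang 86.79
to go tool mm [-0.3  0.4 90.8]
```

View pics/s12z.png

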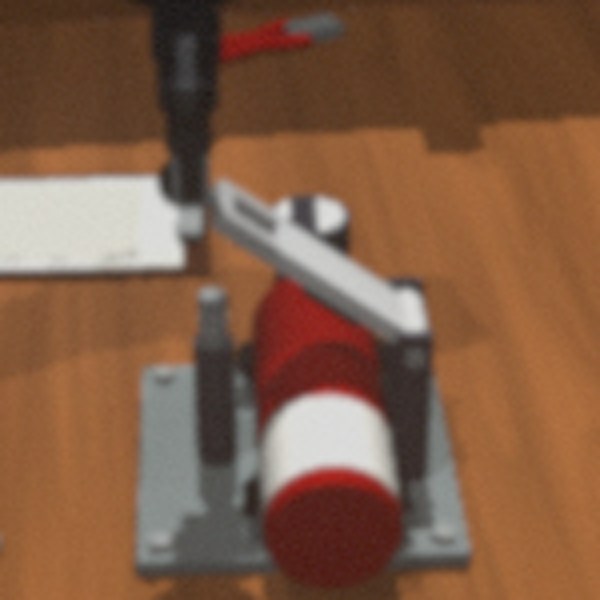

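The bar is up about 40°, clear of the stud, with the knob still held near (172,180). Continue to ~100°.

```bash
python3 -m handwheel '[{"hand":15,"x":-10.9,"y":0,"z":10,"roll":0},{"hand":15,"x":-10,"y":0,"z":10.9,"roll":0},{"hand":15,"x":-9,"y":0,"z":11.8,"roll":0},{"hand":15,"x":-8,"y":0,"z":12.5,"roll":0},{"hand":15,"x":-6.8,"y":0,"z":13.2,"roll":0},{"hand":15,"x":-5.7,"y":0,"z":13.7,"roll":0},{"hand":15,"x":-4.5,"y":0,"z":14.1,"roll":0},{"hand":15,"x":-3.2,"y":0,"z":14.5,"roll":0},{"hand":15,"x":-1.9,"y":0,"z":14.7,"roll":0},{"hand":15,"x":-0.7,"y":0,"z":14.8,"roll":0},{"hand":15,"x":0.7,"y":0,"z":14.8,"roll":0},{"hand":15,"x":1.9,"y":0,"z":14.7,"roll":0},{"hand":15,"x":0,"y":0,"z":0,"roll":0},{"hand":15,"x":0,"y":0,"z":0,"roll":0}]' 40
python3 st.py
python3 -c "
from h import *
s=snap('side','s13');snap('top','t13')
import cv2
cv2.imwrite('pics/s13z.png',cv2.resize(cv2.imread('pics/s13.png')[85:255,255:425],None,fx=3.5,fy=3.5,interpolation=cv2.INTER_CUBIC))"
```

```text
time: 17.7
ee_pos: [0.6895, 0.0533, 0.2613]
eef_rot: [0.02, 0.707, -0.02, 0.706]
contact_force: [-0.8, 0.3, -0.3]
opening: 0.0154
t 17.7 tcp [0.6895 0.0533 0.2613] F [-0.8  0.3 -0.3] open 15.4 q [-0.13  0.67  0.02  1.35 -0.01  1.13  1.41]
toolx [-0.001  0.    -1.   ] tooly ang 86.81
```

View pics/s13z.png

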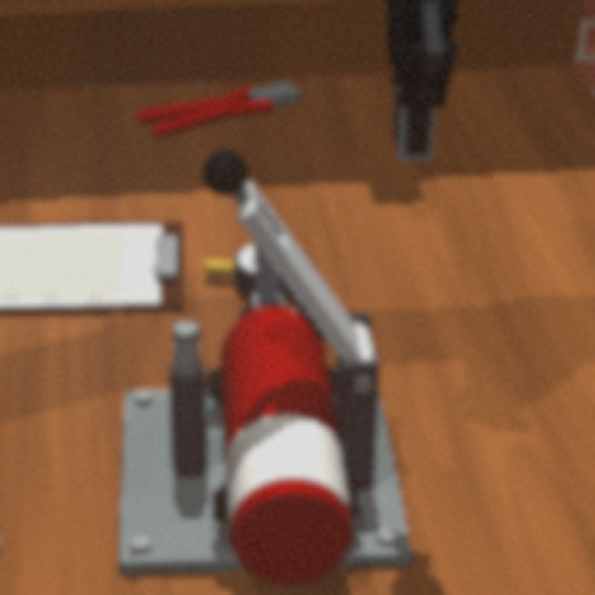

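The knob slipped out at about 55°: it is at zoom (225,171) with the jaws shut at 15 mm off to the right. The bar stays put, so locate the knob and regrasp deeper and harder.

```bash
python3 -c "
from h import *
s=dict(np.load('pics/s13.npz'));yaw=-.0515
ex=np.array([np.cos(yaw),np.sin(yaw),0]);ey=np.array([-np.sin(yaw),np.cos(yaw),0])
k=np.array([.4899,.0637,.106]);h=k+.17*ex
o,d=ray(s,((225.5)/3.5-.5+255,(171.5)/3.5-.5+85));p=o+d*((k-o)@ey)/(d@ey)
print('knob',p,'r',np.linalg.norm(p-h),'ang',np.degrees(np.arctan2(p[2]-h[2],-(p-h)@ex)),'hinge',h)
t=dict(np.load('pics/t13.npz'));print(proj(t,p))
r=h-.17*ex*np.cos(np.radians(55))
"
```

```text
knob [0.5689103  0.05962737 0.25046687] r 0.17067725243233667 ang 57.82580328738858 hinge [0.65967461 0.05494887 0.106     ]
[286.07702968 187.31559067]
```

View pics/t13.png

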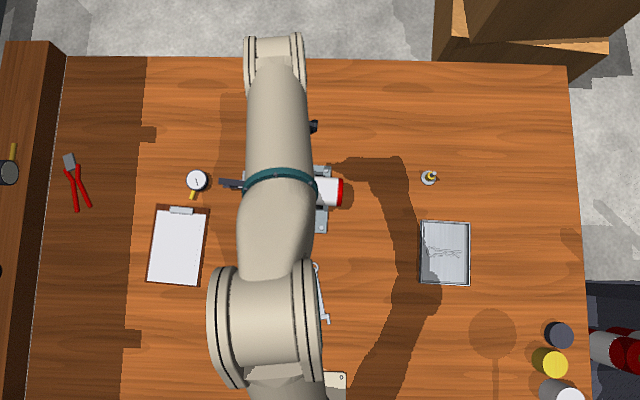

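The side-view ray gives radius 170.7 mm (true value 170), bar at 57.8°, knob at (0.569, 0.060, 0.250). The arm blocks the top view there. Rise, come back over it and regrasp.

```bash
python3 -m handwheel '[{"hand":30,"x":-20,"y":0,"z":0,"roll":0},{"hand":52,"x":-35,"y":0,"z":0,"roll":0},{"hand":52,"x":-20,"y":0,"z":0,"roll":0},{"hand":52,"x":0,"y":0,"z":-20,"roll":0},{"hand":52,"x":0,"y":0,"z":-35,"roll":0},{"hand":52,"x":0,"y":0,"z":-35,"roll":0},{"hand":52,"x":0,"y":0,"z":-30,"roll":0},{"hand":52,"x":0,"y":0,"z":0,"roll":0},{"hand":52,"x":0,"y":0,"z":0,"roll":0}]' 40
python3 st.py .5689 .0596 .2345
python3 -c "
from h import *
s=snap('wrist','w14');print(proj(s,[.5689,.0596,.2505]))"
```

```text
time: 18.7
ee_pos: [0.57, 0.0599, 0.3377]
eef_rot: [0.02, 0.706, -0.019, 0.707]
contact_force: [1.2, 0.4, 0.9]
opening: 0.0517
t 18.7 tcp [0.57   0.0599 0.3377] F [1.2 0.4 0.9] open 51.7 q [-0.16  0.41  0.01  1.59 -0.01  1.14  1.37]
toolx [ 0.002  0.    -1.   ] tooly ang 86.84
to go tool mm [103.2  -0.4  -1.2]
[317.28737403 204.19632107]
```

View pics/w14.png

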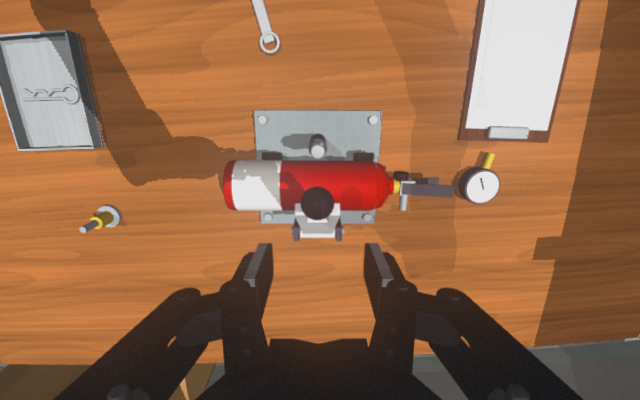

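The knob at (317,203) matches the prediction (317,204). Descend, and grip at 90 N.

```bash
python3 -m handwheel '[{"hand":52,"x":20,"y":0,"z":-1,"roll":0},{"hand":52,"x":30,"y":0,"z":0,"roll":0},{"hand":52,"x":25,"y":0,"z":0,"roll":0},{"hand":52,"x":15,"y":0,"z":0,"roll":0},{"hand":52,"x":9,"y":0,"z":0,"roll":0},{"hand":52,"x":4,"y":0,"z":0,"roll":0},{"hand":52,"x":0,"y":0,"z":0,"roll":0},{"hand":30,"x":0,"y":0,"z":0,"roll":0},{"hand":15,"x":0,"y":0,"z":0,"roll":0},{"hand":15,"x":0,"y":0,"z":0,"roll":0},{"hand":15,"x":0,"y":0,"z":0,"roll":0},{"hand":15,"x":0,"y":0,"z":0,"roll":0}]' 90
python3 st.py .5689 .0596 .2345
python3 -c "
from h import *
s=snap('side','s15');snap('wrist','w15')
import cv2
cv2.imwrite('pics/s15z.png',cv2.resize(cv2.imread('pics/s15.png')[85:255,255:425],None,fx=3.5,fy=3.5,interpolation=cv2.INTER_CUBIC))"
```

```text
time: 19.95
ee_pos: [0.5697, 0.0591, 0.2349]
eef_rot: [0.02, 0.706, -0.02, 0.707]
contact_force: [-2.2, -2.5, 5.7]
opening: 0.0261
t 19.95 tcp [0.5697 0.0591 0.2349] F [-2.2 -2.5  5.7] open 26.1 q [-0.16  0.51  0.01  1.74 -0.01  0.89  1.37]
toolx [ 0.001 -0.001 -1.   ] tooly ang 86.79
to go tool mm [ 0.4  0.5 -0.8]
```

View pics/s15z.png

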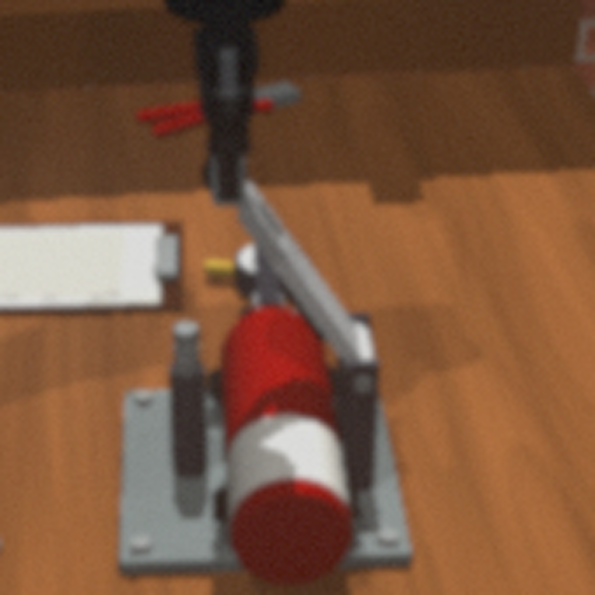

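View pics/w15.png

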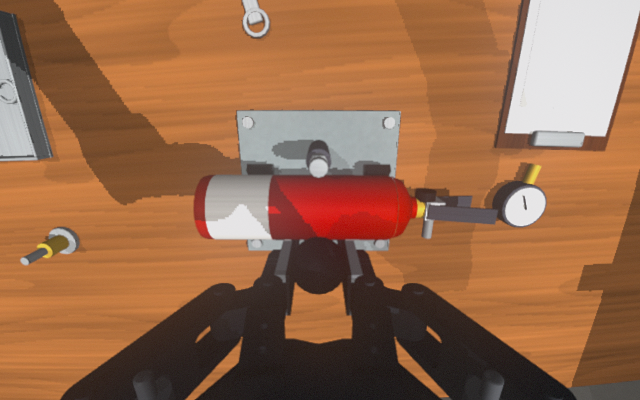

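Knob centred between the pads at (318,262). Continue the arc more slowly, checking partway.

```bash
python3 -m handwheel '[{"hand":15,"x":-3,"y":0,"z":5,"roll":0},{"hand":15,"x":-3,"y":0,"z":5.3,"roll":0},{"hand":15,"x":-2.6,"y":0,"z":5.3,"roll":0},{"hand":15,"x":-2.6,"y":0,"z":5.4,"roll":0},{"hand":15,"x":-2.2,"y":0,"z":5.5,"roll":0},{"hand":15,"x":-2.2,"y":0,"z":5.5,"roll":0},{"hand":15,"x":-1.9,"y":0,"z":5.6,"roll":0},{"hand":15,"x":-1.8,"y":0,"z":5.7,"roll":0}]' 90
python3 st.py
python3 -m handwheel '[{"hand":15,"x":-1.5,"y":0,"z":5.7,"roll":0},{"hand":15,"x":-1.4,"y":0,"z":5.8,"roll":0},{"hand":15,"x":-1.1,"y":0,"z":5.8,"roll":0},{"hand":15,"x":-1,"y":0,"z":5.9,"roll":0},{"hand":15,"x":-0.7,"y":0,"z":5.9,"roll":0},{"hand":15,"x":-0.6,"y":0,"z":5.9,"roll":0}]' 90
python3 st.py
```

```text
time: 20.85
ee_pos: [0.6139, 0.0576, 0.2532]
eef_rot: [0.02, 0.706, -0.02, 0.707]
contact_force: [-0.1, -0.1, 0.6]
opening: 0.015
t 20.85 tcp [0.6139 0.0576 0.2532] F [-0.1 -0.1  0.6] open 15.0 q [-0.15  0.56  0.01  1.59 -0.01  0.99  1.38]
toolx [ 0.002  0.001 -1.   ] tooly ang 86.78
time: 21.45
ee_pos: [0.648, 0.0555, 0.2594]
eef_rot: [0.02, 0.707, -0.02, 0.707]
contact_force: [0.6, 0.8, 0.2]
opening: 0.0149
t 21.45 tcp [0.648  0.0555 0.2594] F [0.6 0.8 0.2] open 14.9 q [-0.14  0.6   0.01  1.48 -0.01  1.06  1.39]
toolx [-0.  0. -1.] tooly ang 86.81
```

It slipped out again (opening 15 mm), as the ball is squeezed out when the direction turns sideways. Look where the bar is now. From here I can push the knob with closed fingers from its −x side.

```bash
python3 -c "
from h import *
s=snap('side','s16')
import cv2
cv2.imwrite('pics/s16z.png',cv2.resize(cv2.imread('pics/s16.png')[85:255,255:425],None,fx=3.5,fy=3.5,interpolation=cv2.INTER_CUBIC))"
```

```text
(no output)
```

View pics/s16z.png

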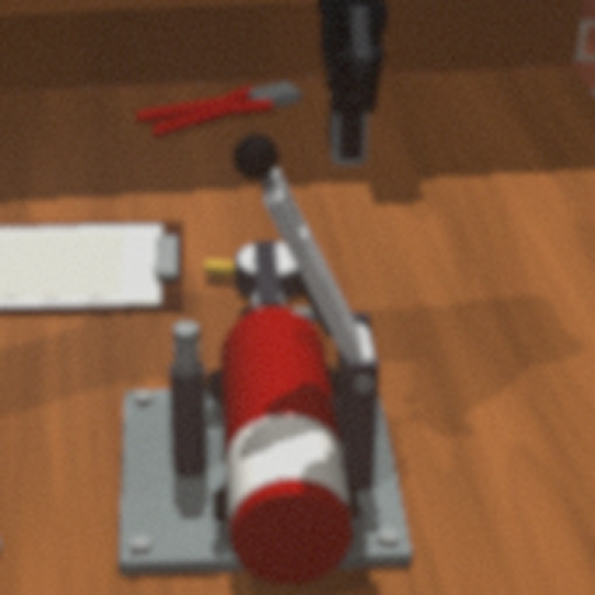

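```bash
python3 -c "
from h import *
s=dict(np.load('pics/s16.npz'));yaw=-.0515
ex=np.array([np.cos(yaw),np.sin(yaw),0]);ey=np.array([-np.sin(yaw),np.cos(yaw),0])
k=np.array([.4899,.0637,.106]);h=k+.17*ex
o,d=ray(s,((256.5)/3.5-.5+255,(155.5)/3.5-.5+85));p=o+d*((k-o)@ey)/(d@ey)
print('knob',p,'r',np.linalg.norm(p-h),'ang',np.degrees(np.arctan2(p[2]-h[2],-(p-h)@ex)))
print('pre-push',p-.04*ex-[0,0,.012],'end 100deg',h+.17*ex*np.sin(np.radians(10))-.026*ex)
"
python3 -m handwheel '[{"hand":10,"x":-20,"y":0,"z":0,"roll":0},{"hand":0,"x":-35,"y":0,"z":0,"roll":0},{"hand":0,"x":-25,"y":0,"z":-10,"roll":0},{"hand":0,"x":0,"y":0,"z":-30,"roll":0},{"hand":0,"x":0,"y":0,"z":-35,"roll":0},{"hand":0,"x":0,"y":0,"z":-20,"roll":0},{"hand":0,"x":0,"y":0,"z":0,"roll":0},{"hand":0,"x":0,"y":0,"z":0,"roll":0}]' 60
python3 st.py
```

```text
knob [0.58903756 0.0585899  0.26124065] r 0.1705945791227626 ang 65.5050162503356
pre-push [0.54909059 0.06064899 0.24924065] end 100deg [0.66319013 0.05476766 0.106     ]
time: 22.3
ee_pos: [0.5532, 0.0608, 0.3398]
eef_rot: [0.02, 0.706, -0.02, 0.707]
contact_force: [0.2, 0.8, -0.0]
opening: 0.0002
t 22.3 tcp [0.5532 0.0608 0.3398] F [ 0.2  0.8 -0. ] open 0.2 q [-0.17  0.39  0.01  1.63 -0.    1.12  1.36]
toolx [ 0.001  0.    -1.   ] tooly ang 86.82
```

```bash
python3 -m handwheel '[{"hand":0,"x":20,"y":0,"z":-5,"roll":0},{"hand":0,"x":30,"y":0,"z":0,"roll":0},{"hand":0,"x":25,"y":0,"z":0,"roll":0},{"hand":0,"x":14,"y":0,"z":0,"roll":0},{"hand":0,"x":4,"y":0,"z":0,"roll":0},{"hand":0,"x":0,"y":0,"z":0,"roll":0}]' 60
python3 st.py
python3 -m handwheel '[{"hand":0,"x":0,"y":0,"z":5,"roll":0},{"hand":0,"x":0,"y":0,"z":6,"roll":0},{"hand":0,"x":-1,"y":0,"z":6,"roll":0},{"hand":0,"x":-2,"y":0,"z":6,"roll":0},{"hand":0,"x":-2,"y":0,"z":6,"roll":0}]' 60
python3 st.py
python3 -c "
from h import *
s=snap('side','s17')
import cv2
cv2.imwrite('pics/s17z.png',cv2.resize(cv2.imread('pics/s17.png')[85:255,255:425],None,fx=3.5,fy=3.5,interpolation=cv2.INTER_CUBIC))"
```

```text
time: 22.9
ee_pos: [0.5484, 0.0609, 0.2457]
eef_rot: [0.02, 0.707, -0.02, 0.707]
contact_force: [0.2, 0.3, -0.7]
opening: -0.0001
t 22.9 tcp [0.5484 0.0609 0.2457] F [ 0.2  0.3 -0.7] open -0.1 q [-0.17  0.47  0.01  1.78 -0.    0.9   1.36]
toolx [-0.001 -0.    -1.   ] tooly ang 86.79
time: 23.4
ee_pos: [0.5753, 0.0594, 0.2518]
eef_rot: [0.02, 0.708, -0.02, 0.705]
contact_force: [-5.8, 0.9, 4.1]
opening: -0.0001
t 23.4 tcp [0.5753 0.0594 0.2518] F [-5.8  0.9  4.1] open -0.1 q [-0.16  0.5   0.01  1.7  -0.01  0.95  1.37]
toolx [-0.004 -0.    -1.   ] tooly ang 86.81
```

View pics/s17z.png

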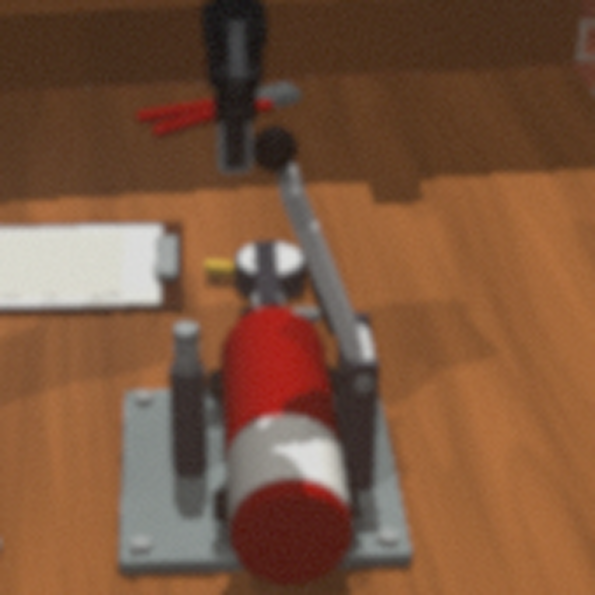

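The closed fingers press on the knob's −x side and the bar is moving. Continue to about 100°.

```bash
python3 -m handwheel '[{"hand":0,"x":-2,"y":0,"z":6,"roll":0},{"hand":0,"x":-2,"y":0,"z":6,"roll":0},{"hand":0,"x":-1,"y":0,"z":6,"roll":0},{"hand":0,"x":-1,"y":0,"z":6,"roll":0},{"hand":0,"x":-1,"y":0,"z":6,"roll":0},{"hand":0,"x":0,"y":0,"z":6,"roll":0},{"hand":0,"x":0,"y":0,"z":6,"roll":0},{"hand":0,"x":0,"y":0,"z":6,"roll":0},{"hand":0,"x":0,"y":0,"z":6,"roll":0},{"hand":0,"x":0,"y":0,"z":6,"roll":0},{"hand":0,"x":0,"y":0,"z":6,"roll":0},{"hand":0,"x":0,"y":0,"z":6,"roll":0}]' 60
python3 st.py .665 .055 .26
python3 -c "
from h import *
s=snap('side','s18')
import cv2
cv2.imwrite('pics/s18z.png',cv2.resize(cv2.imread('pics/s18.png')[85:255,255:425],None,fx=3.5,fy=3.5,interpolation=cv2.INTER_CUBIC))"
```

```text
time: 24.65
ee_pos: [0.6491, 0.0553, 0.2582]
eef_rot: [0.02, 0.707, -0.02, 0.707]
contact_force: [-2.6, -0.1, 2.1]
opening: 0.0005
t 24.65 tcp [0.6491 0.0553 0.2582] F [-2.6 -0.1  2.1] open 0.5 q [-0.14  0.61  0.01  1.48 -0.01  1.06  1.39]
toolx [ 0. -0. -1.] tooly ang 86.81
to go tool mm [-1.8  0.6 15.9]
```

View pics/s18z.png

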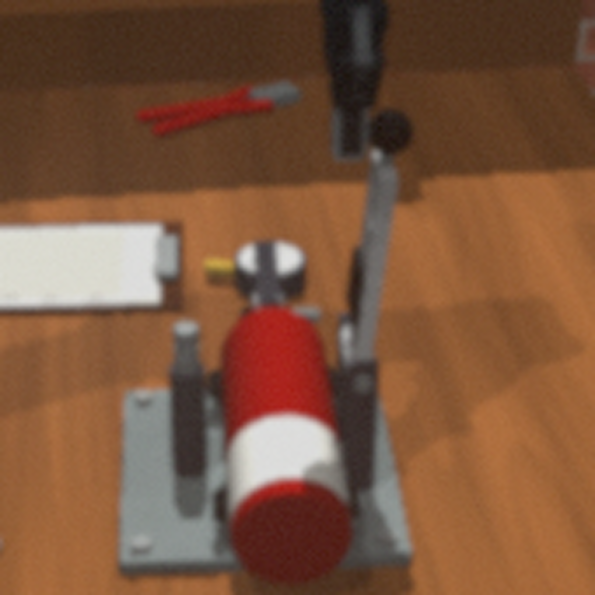

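The bar is just past upright (knob at (390,130)). Push slightly more for margin, back away, and look.

```bash
python3 -m handwheel '[{"hand":0,"x":0,"y":0,"z":6,"roll":0},{"hand":0,"x":0,"y":0,"z":6,"roll":0},{"hand":0,"x":0,"y":0,"z":5,"roll":0},{"hand":0,"x":0,"y":0,"z":0,"roll":0},{"hand":0,"x":0,"y":0,"z":-10,"roll":0},{"hand":0,"x":0,"y":0,"z":-25,"roll":0},{"hand":0,"x":-10,"y":0,"z":-35,"roll":0},{"hand":0,"x":-25,"y":0,"z":-35,"roll":0},{"hand":0,"x":-25,"y":0,"z":-35,"roll":0},{"hand":0,"x":-25,"y":0,"z":-35,"roll":0},{"hand":0,"x":0,"y":0,"z":-15,"roll":0},{"hand":0,"x":0,"y":0,"z":0,"roll":0},{"hand":0,"x":0,"y":0,"z":0,"roll":0}]' 60
python3 st.py
python3 -c "
from h import *
s=snap('side','s19');snap('wrist','w19');snap('top','t19')
import cv2
cv2.imwrite('pics/s19z.png',cv2.resize(cv2.imread('pics/s19.png')[85:255,255:425],None,fx=3.5,fy=3.5,interpolation=cv2.INTER_CUBIC))"
```

```text
time: 26.0
ee_pos: [0.4771, 0.0651, 0.3438]
eef_rot: [0.02, 0.706, -0.019, 0.708]
contact_force: [0.3, -0.2, -0.0]
opening: 0.0001
t 26.0 tcp [0.4771 0.0651 0.3438] F [ 0.3 -0.2 -0. ] open 0.1 q [-0.2   0.26  0.    1.81 -0.    1.07  1.32]
toolx [ 0.003  0.    -1.   ] tooly ang 86.81
```

View pics/s19z.png

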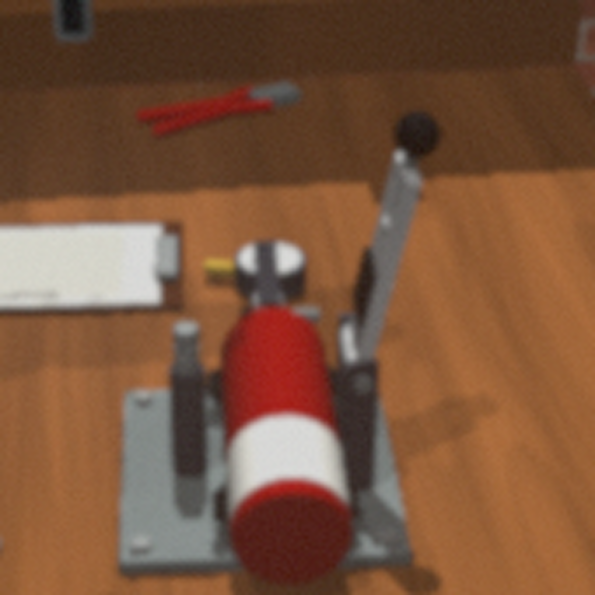

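View pics/s19.png

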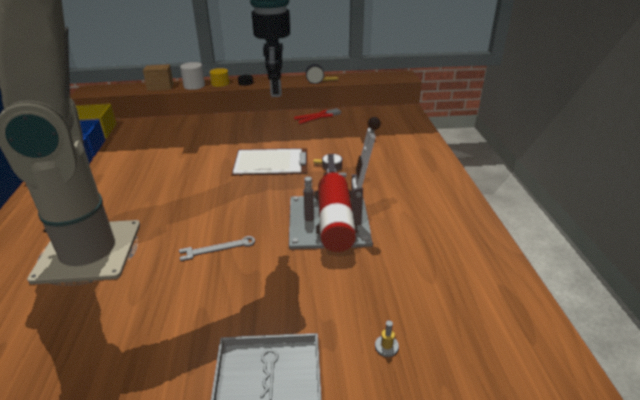

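View pics/w19.png

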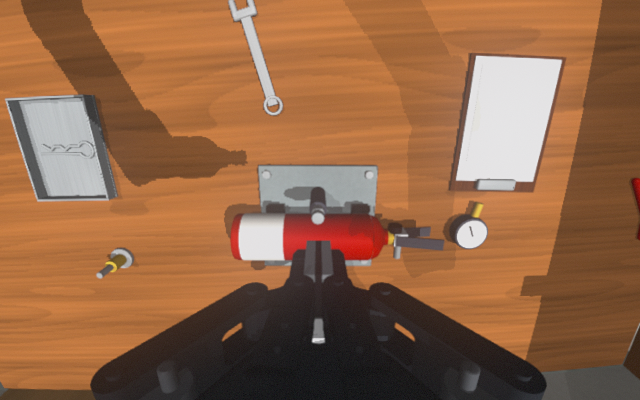

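View pics/t19.png

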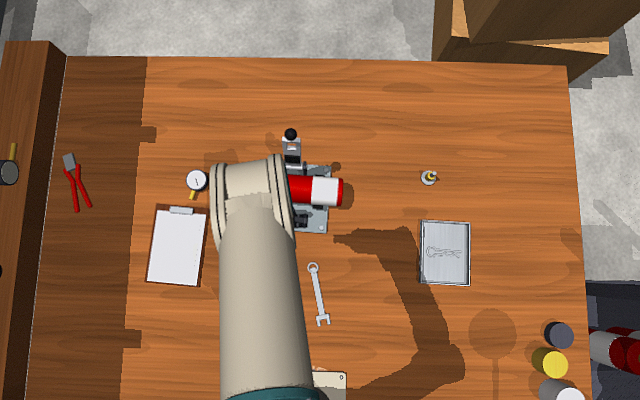

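The bar leans back past upright (knob (374,122) side, (291,134) top). The clip lies flat in the tray at (444,252), with the gauge at (197,181) and valve at (429,177) where they started. One numeric check, then sign off.

```bash
python3 -c "
from h import *
a=dict(np.load('pics/s19.npz'));t=dict(np.load('pics/t19.npz'))
p,g=tri(t,(291,134),a,(417.5/3.5-.5+255,133.5/3.5-.5+85));h=np.array([.6597,.0549,.106]);ex=np.array([np.cos(.0515),-np.sin(.0515),0])
print('knob',p,g,'r',np.linalg.norm(p-h),'ang',np.degrees(np.arctan2(p[2]-h[2],-(p-h)@ex)))
for n in('top','side'):
    b=dict(np.load(f'pics/{n}0.npz'))['img'];c=(t if n=='top' else a)['img']
    for im in (b,c):
        m=((im[...,0]>110)&(im[...,1]<40)&(im[...,2]<40)); x=np.zeros_like(m); x[140:260,300:400]=m[140:260,300:400]; v=np.argwhere(x); print(n,len(v),v.min(0),v.max(0))
print(telemetry.sense()['time'],workorder.sign_off())"
```

```text
knob [0.69146454 0.05064004 0.2747746 ] 0.0012127891428908432 r 0.1717905621848437 ang 100.71685360690388
top 329 [176 300] [204 342]
top 393 [176 300] [204 342]
side 159 [175 323] [231 351]
side 763 [173 321] [231 351]
the job is handed in; nothing more can be done
26.15 None
```

The clip is lying flat in the tray, the hold-down bar is open past upright, and the job is handed in at about 26 s of the 64 s allowed.

- **Clip:** I gripped it by its loop and pulled it straight out in +y. The pull met a brief 18.5 N along +y, above the 5 to 12 N given. I then carried it level to the tray and let it drop about 15 to 20 mm onto the floor. The last pictures show it flat and well inside the walls.
- **Bar:** The pinched knob slipped out of the jaws twice, at about 58° and 66°, and the bar stayed where it was each time. I finished by pushing the knob with closed fingers from its −x side.
- **Final bar check:** Two camera views put the knob at 100.7° from level. The measured radius was 171.8 mm against the given 170 mm, and the rays agreed to 1.2 mm.
- **Tank, gauge and valve:** The tank's outline is unchanged in the top view. In the side view it differs by about 2 pixels at the end the bar used to cover. The gauge and valve look unmoved in the pictures, judged by eye.
- **Forces:** No reading I printed went above 19 N, and the last one, with the arm clear, was near zero. Forces between readings were not checked.

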